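# Stand the blue-capped reagent on the deck carrier

## Task

Get the liquid handler's carrier ready for the run: pick up the amber bottle with the blue cap and stand it upright in the middle of the blue pad on the aluminium carrier, keeping it upright on the way, setting it down rather than dropping it, and letting go. Leave the white-capped and the red-capped bottles standing where they are.

Things in the scene. Friction and masses are not known exactly. Their poses are not given: they have to be found in the camera images.
- blue_bottle_mid (a point): The bottle to move: upright amber glass bottle, blue screw cap, white label; loose on the bench, 0.18-0.28 kg. 104 mm tall: straight body 56 mm in diameter up to 68 mm, then a shoulder, and a cap 34 mm in diameter from 79 to 104 mm. This point is on its axis, half-way up, 52 mm above its foot; z points up the bottle.
- pad_top (a point): centre of the top face of the blue square pad, 100 x 100 x 5 mm, fixed on a low aluminium carrier (160 x 420 mm); the pad's face is 30 mm above the bench. z is up, y runs along the carrier. Three places in a row along y, 135 mm apart: the pad, a white tip box (63 mm tall) and a white reservoir (42 mm), both 124 x 82 mm (x, y), so fingers have most room along x.
- white_bottle_mid (a point): Bystander, leave alone: upright amber glass bottle, white screw cap, white label; loose on the bench, 0.18-0.28 kg. 104 mm tall: straight body 56 mm in diameter up to 68 mm, then a shoulder, and a cap 34 mm in diameter from 79 to 104 mm. This point is on its axis, half-way up, 52 mm above its foot; z points up the bottle.
- red_bottle_mid (a point): Bystander, leave alone: upright amber glass bottle, red screw cap, white label; loose on the bench, 0.18-0.28 kg. 104 mm tall: straight body 56 mm in diameter up to 68 mm, then a shoulder, and a cap 34 mm in diameter from 79 to 104 mm. This point is on its axis, half-way up, 52 mm above its foot; z points up the bottle.
There are look-alikes about, which are no part of the job. What is shaped like the part that bears blue_bottle_mid but purple is not meant.

How it is judged:
At the end, for the whole second after the job is handed in: The blue-capped bottle stands on the blue pad, its axis within 20 mm of the pad's centre, its foot on the pad, upright within 10 degrees, at rest and released; the white- and red-capped bottles are within 30 mm of where they began and upright within 10 degrees (horizontal distance between blue_bottle_mid and pad_top below 0.02 m and z of blue_bottle_mid in the frame of pad_top between 0.046 and 0.058 m and angle between each of blue_bottle_mid, white_bottle_mid, red_bottle_mid's own z axis and vertical below 0.175 rad and linear speed of blue_bottle below 0.02 m/s and distance of each of white_bottle_mid, red_bottle_mid from where it was at the start of the episode below 0.03 m); the robot touches nothing.
It fails at once if the blue-capped bottle leans more than 35 degrees (angle between blue_bottle_mid's own z axis and vertical above 0.61 rad).
It fails at once if the blue-capped bottle is dropped (moves faster than 0.6 m/s with no finger on it, as after a fall of about 20 mm) (linear speed of blue_bottle above 0.6 m/s and contact force between the fingers and blue_bottle below 0.05 N).
It fails at once if the white- or red-capped bottle is pushed more than 30 mm or leans more than 20 degrees (distance of any of white_bottle_mid, red_bottle_mid from where it was at the start of the episode above 0.03 m or angle between any of white_bottle_mid, red_bottle_mid's own z axis and vertical above 0.35 rad).
It also fails if it takes over 35 s, if anything falls off the work surface, if the arm or the gripper's body presses on something with over 40 N, if the wrist force passes 120 N, or if a joint passes its speed limit or range.

## Robot

A 6-joint arm with a two-finger parallel gripper is mounted at the origin on the work surface. World frame = base frame: x ahead of the robot, y to its left, z up, the work surface at z = 0. Lengths are in m, angles in rad, forces in N, time in s.
With the tool pointing down it reaches from about 0.35 to 0.95 m from the base axis. Payload 17.4 kg.
Tool frame: the origin (TCP) lies on the centre line of the jaws, within the pads' length; the fingertips stand 11 mm ahead of it and the grasp point (between the pads) lies 8 mm behind it; z points along the fingers, y is the line along which they close (so a half turn about z gives the same grasp; the last joint's range is limited). The gripper opens to 93 mm and grips with 3 to 60 N. Pads are 15 mm wide; open, the fingers measure 128 mm over their backs; the gripper's body (75 mm by 188 mm) begins 65 mm behind the grasp point.
Start: joints at [1.183, 0.116, 1.442, -0, 1.584, -0.038], TCP at [0.231, 0.634, 0.23] pointing down, gripper open.
Joint ranges: [-2.83, 2.83], [-0.83, 2.19], [0.07, 2.5], [-1.14, 4.28], [0.01, 3], [-2.97, 2.97]. Speed limits (rad/s): [1.89, 1.89, 2.22, 3.14, 3.14, 3.14].

## Interface

Orientations are given as [roll, pitch, yaw] about the fixed x, y, z axes, in that order (R = Rz(yaw) Ry(pitch) Rx(roll)).
In Python, from cell import r gives the robot as it stands. Calls block until the motion is done:
- r.move_pose(position, orientation): joint-space move of the TCP to a pose.
- r.line_to(position, attitude=None, rate=0.15, threshold=None): straight line of the TCP; attitude=None keeps the orientation; rate is the mean speed in m/s. With threshold (N) it stops when the force on the tool has changed by that much, and returns True; else False.
- r.movej(angles): joint-space move.
- r.set_gripper(opening): finger opening in m; the grip force is fixed at half the most; returns when the fingers have stopped.
- r.wait(seconds).
- r.inverse_kinematics(position, orientation): joint angles nearest the present ones, or None.
- r.state(): the state.
- r.camera(name): name is "side" or "top" or "wrist"; returns the picture (400x640x3 uint8, red, green, blue); there is no depth.
- r.get_calibration(name): a dict with "K" (3x3 intrinsics, pixels), "R" (3x3) and "t" (3): a world point X has camera coordinates R X + t. Camera axes: x right, y down, z forward; pixel columns grow to the right and rows downward; lengths in m; the calibration is good to about 2 mm. A picture is of the moment at which its call begins: read the wrist's pose just before it. get_calibration takes no time and is no camera call; for the wrist camera it gives the pose at the moment of the call.
A pose or a line that the arm cannot do raises r.IKError and nothing moves.
- r.job_done(): hands the job in; it is judged then, once.
The state is a dict: "clock": time; "q": joint angles; "joint_velocities": joint speeds; "effort": joint torques, N m; "tcp_pos": TCP position; "orientation": TCP orientation; "wrist_force": force on the tool from outside, world axes, zero at the start; "torque": the same for the moment, N m; "opening": finger opening in m; "grasp_force": force on a finger pad.
Only numpy, scipy, OpenCV 4.12 (cv2) and the standard library are available. Lean on these libraries where they do the work, as an engineer would, in place of code of your own. Each camera call takes 0.05 s, during which the arm holds its last target. There are 200 camera calls.

## Working session

There is one attempt and no reset: what is moved stays moved. The work goes in short steps, each a Python script; the robot and the scene stay as the last script left them, time stands still between calls to the robot, and variables do not carry over. Pictures are saved under pics/ and viewed, at most 10 in all, crops included, and the job is handed in when it is done.

```bash
mkdir -p pics; python3 - <<'E'
from cell import r
import cv2,json
for n in("top","side"):
    cv2.imwrite(f"pics/{n}0.png",r.camera(n)[:,:,::-1])
    c=r.get_calibration(n);print(n,c)
E
```

```text
top {'K': array([[398.97009808,   0.        , 312.20553749],
       [  0.        , 398.97009808, 197.34223564],
       [  0.        ,   0.        ,   1.        ]]), 'R': array([[ 0.00430333, -0.99998071,  0.00447883],
       [-0.99411343, -0.00476287, -0.10823952],
       [ 0.10825877, -0.00398668, -0.99411475]]), 't': array([0.00489481, 0.56538946, 0.83428115])}
side {'K': array([[513.03417681,   0.        , 315.75633967],
       [  0.        , 513.03417681, 206.62048081],
       [  0.        ,   0.        ,   1.        ]]), 'R': array([[ 0.97708414, -0.21282112,  0.00370941],
       [-0.11054861, -0.52227848, -0.84557921],
       [ 0.18189446,  0.82579196, -0.53383709]]), 't': array([-0.54920618,  0.12425683,  1.22047847])}
```

View pics/top0.png

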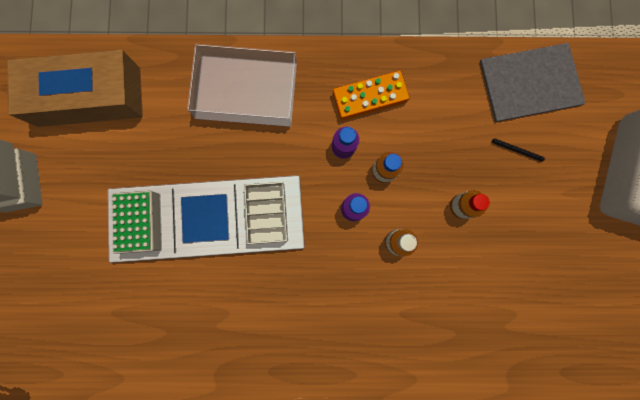

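View pics/side0.png

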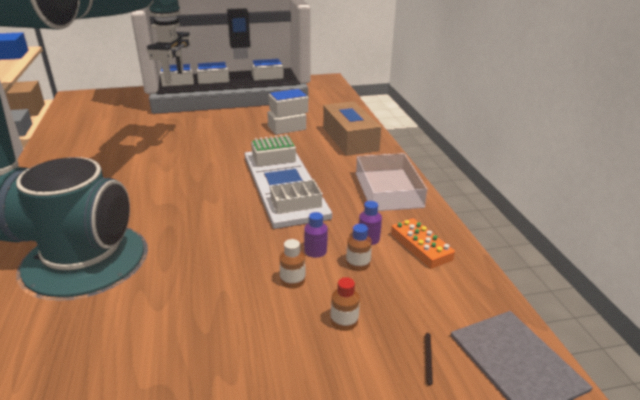

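Top view: the amber bottle's blue cap is near (392,162), purple look-alikes at (347,136) and (358,206), white at (408,243), red at (480,203), and the pad centre near (205,219). Next I'll enlarge these and measure.

```bash
python3 - <<'E'
import cv2,numpy as np
t=cv2.imread("pics/top0.png")
a=cv2.resize(t[110:260,325:500],None,fx=4.5,fy=4,interpolation=cv2.INTER_CUBIC)
a=cv2.resize(t[120:260,320:500],None,fx=4,fy=4,interpolation=cv2.INTER_CUBIC);cv2.imwrite("pics/c1.png",a)
a=cv2.resize(t[170:270,100:310],None,fx=3.8,fy=3.8,interpolation=cv2.INTER_CUBIC);cv2.imwrite("pics/c2.png",a)
E
cat >h.py <<'E'
import numpy as np
from cell import r
def ray(name,uv,z,c=None):
    c=c or r.get_calibration(name)
    C=-c["R"].T@c["t"]; d=c["R"].T@np.linalg.inv(c["K"])@[*uv,1]
    return C+d*(z-C[2])/d[2]
E
```

```text
(no output)
```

View pics/c1.png

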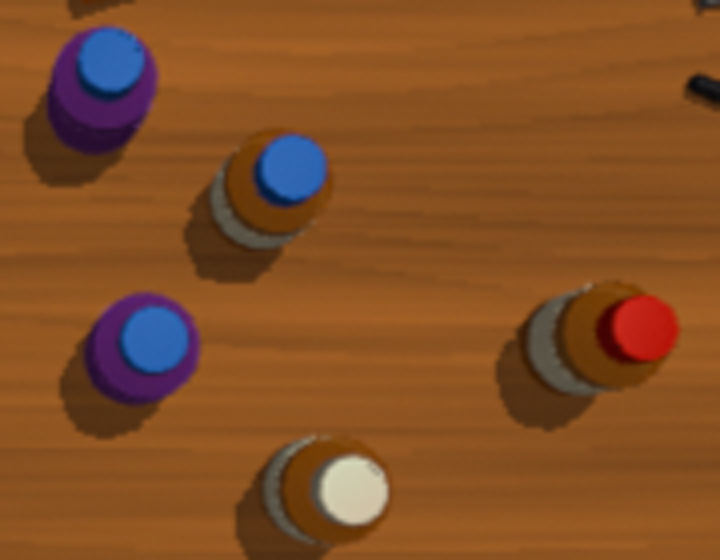

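View pics/c2.png

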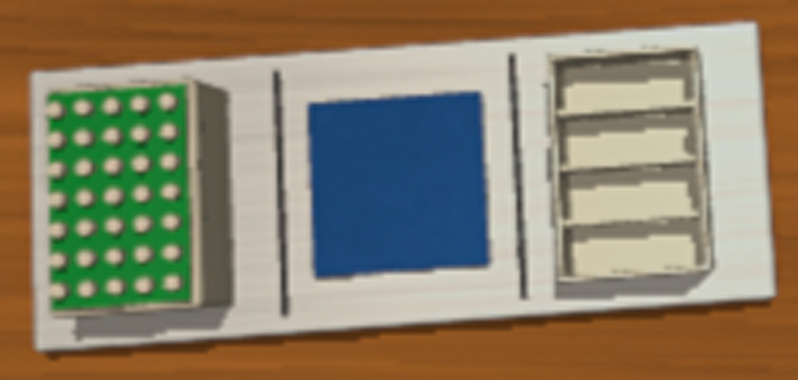

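The crop shows cap-top centres (crop px) at blue (293,167), red (645,327), white (354,490), purple (112,60) and (156,339). The pad corners are (309,103), (481,92), (489,265) and (316,277).

```bash
python3 - <<'E'
from h import *
np.set_printoptions(precision=4,suppress=True)
f=lambda p,o,s:(np.array(p)+.5)/s-.5+o
for n,p in dict(blue=(293,167),red=(645,327),white=(354,490),p1=(112,60),p2=(156,339)).items():
    P=ray("top",f(p,(320,120),4),.104); 
    c=r.get_calibration("side"); x=c["K"]@(c["R"]@P+c["t"]); print(n,P,"side px",x[:2]/x[2])
Q=np.array([ray("top",f(p,(100,170),3.8),.03) for p in[(309,103),(481,92),(489,265),(316,277)]])
print(Q,Q.mean(0),np.linalg.norm(Q-np.roll(Q,1,0),axis=1))
d=Q[0]+Q[3]-Q[1]-Q[2];print("carrier y yaw",np.arctan2(d[1],d[0])-np.pi/2)
E
```

```text
blue [ 0.6307 -0.1536  0.104 ] side px [360.3051 227.4653]
red [ 0.5509 -0.327   0.104 ] side px [346.2174 282.0028]
white [ 0.4699 -0.1807  0.104 ] side px [291.9051 243.317 ]
p1 [ 0.6851 -0.0632  0.104 ] side px [371.3087 203.9607]
p2 [ 0.5438 -0.0842  0.104 ] side px [315.95   215.2932]
[[0.5654 0.2919 0.03  ]
 [0.5722 0.1941 0.03  ]
 [0.474  0.1869 0.03  ]
 [0.4668 0.284  0.03  ]] [0.5196 0.2392 0.03  ] [0.0989 0.098  0.0985 0.0974]
carrier y yaw 0.07132132500063282
```

```bash
python3 - <<'E'
from h import *
np.set_printoptions(precision=3,suppress=True)
pi=np.pi
best=None
for s in(1,-1):
    yaw=.1+s*pi/2
    for p,y in(((.631,-.154,.042),yaw),((.52,.239,.072),.071+s*pi/2)):
        print(s,r.inverse_kinematics(p,[pi,0,y]))
print(r.state()["orientation"])
E
```

```text
1 [-0.279  0.172  1.692  0.     1.278 -0.379]
1 [ 0.386 -0.019  1.842 -0.     1.318  0.315]
-1 [-0.279  0.172  1.692 -0.     1.278  2.763]
-1 [ 0.386 -0.019  1.842  0.     1.318 -2.826]
[-3.141 -0.     2.792]
```

```bash
python3 - <<'E'
from h import *
import cv2
np.set_printoptions(precision=4,suppress=True)
o=[np.pi,0,.1+np.pi/2]
r.move_pose([.631,-.154,.22],o)
c=r.get_calibration("wrist");im=r.camera("wrist")
cv2.imwrite("pics/w1.png",im[:,:,::-1])
print(r.state()["clock"],r.state()["tcp_pos"])
for P in((.631,-.154,.104),(.631,-.154,0)):
    x=c["K"]@(c["R"]@P+c["t"]);print(x[:2]/x[2])
np.save("c.npy",c,allow_pickle=True)
E
```

```text
3.2417 [ 0.6312 -0.1534  0.22  ]
[322.0424 193.3524]
[321.9087 170.8633]
```

View pics/w1.png

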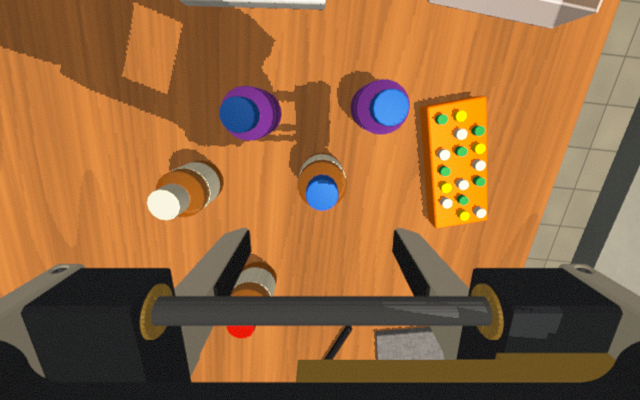

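The wrist view shows the blue cap at (322,193), exactly as predicted, with the fingers' sides clear. I'll pick it up now.

```bash
python3 - <<'E'
from h import *
import cv2
np.set_printoptions(precision=4,suppress=True)
hit=r.line_to([.631,-.154,.042],threshold=8); s=r.state();print(hit,s["tcp_pos"],s["wrist_force"])
if not hit:
    r.set_gripper(0); s=r.state();print(s["opening"],s["grasp_force"],s["wrist_force"])
    r.line_to([.631,-.154,.20],rate=.12); s=r.state();print(s["opening"],s["grasp_force"],s["wrist_force"],s["clock"])
    cv2.imwrite("pics/s2.png",r.camera("side")[:,:,::-1])
E
```

```text
False [ 0.6315 -0.1541  0.0431] [0.3725 0.8338 0.696 ]
0.05564152437262572 30.000155351590365 [1.0735 0.3654 1.0717]
0.0555446833258761 29.9995890178252 [ 0.5562  0.249  -2.6358] 6.725
```

View pics/s2.png

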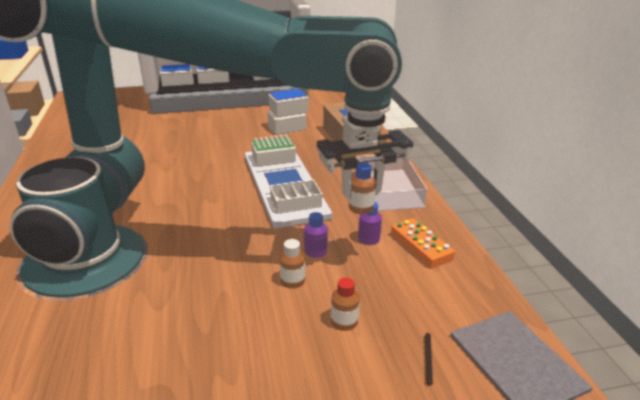

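The bottle is held upright with opening 55.5 mm and about 3.3 N of load. Next I'll carry it over and lower until contact.

```bash
python3 - <<'E'
from h import *
import cv2
np.set_printoptions(precision=4,suppress=True)
o=[np.pi,0,.071+np.pi/2]
r.line_to([.5196,.2392,.20],o,rate=.15)
r.line_to([.5196,.2392,.082],rate=.1)
hit=r.line_to([.5196,.2392,.068],rate=.015,threshold=4); s=r.state();print(hit,s["tcp_pos"],s["wrist_force"],s["opening"],s["clock"])
cv2.imwrite("pics/t3.png",cv2.resize(r.camera("top")[140:280,90:330,::-1],None,fx=3,fy=3,interpolation=cv2.INTER_CUBIC))
cv2.imwrite("pics/s3.png",cv2.resize(r.camera("side")[90:250,180:400,::-1],None,fx=3.5,fy=3.5,interpolation=cv2.INTER_CUBIC))
E
```

```text
True [0.5195 0.2392 0.072 ] [-0.8364 -0.4419  5.5047] 0.05580579486876189 11.65
```

View pics/s3.png

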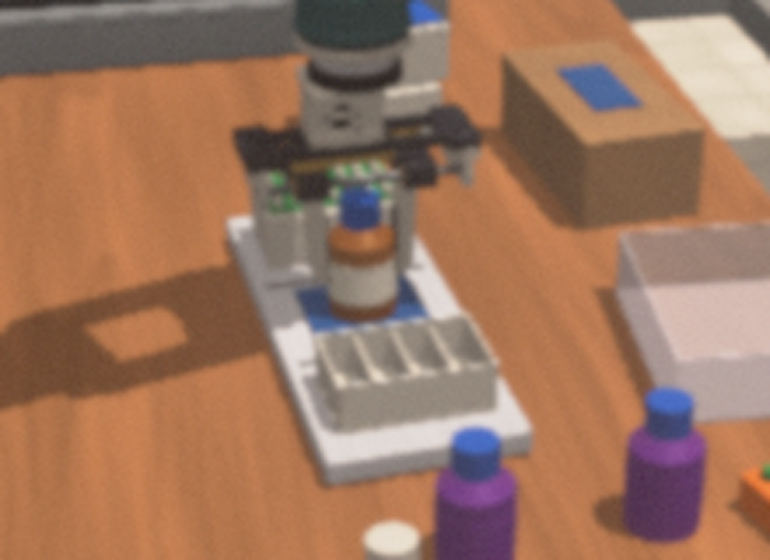

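The bottle stands upright on the pad, foot near (362,310) in the crop, with contact at the expected height (z = 0.072). I'll release it and retreat.

```bash
python3 - <<'E'
from h import *
import cv2
r.set_gripper(.093)
r.line_to([.5196,.2392,.24],rate=.12)
r.move_pose([.40,-.35,.35],[np.pi,0,0]); r.wait(.3)
s=r.state();print(s["clock"],s["opening"],s["wrist_force"])
cv2.imwrite("pics/t4.png",cv2.resize(r.camera("top")[130:280,190:420,::-1],None,fx=3.4,fy=3.4,interpolation=cv2.INTER_CUBIC))
for n,P in dict(cap=(.5196,.2392,.134)).items():
    c=r.get_calibration("top");x=c["K"]@(c["R"]@P+c["t"]);x=x[:2]/x[2];print(x,(x-[190,130])*3.4)
E
```

```text
16.575 0.09302432897489868 [-0.20294314  0.67143705  0.24266888]
[190.11226217 214.85713604] [  0.38169136 288.51426254]
```

View pics/t4.png

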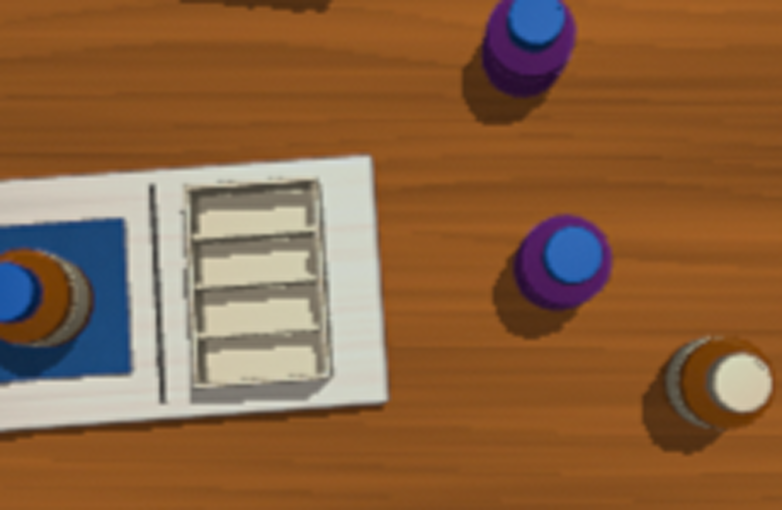

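The bottle stands upright and released. Its cap centre is near crop (6,291) against (0,289) predicted, about 3 mm off, and the white bottle hasn't moved. I'll hand it in.

```bash
python3 -c "
from cell import r
print(r.job_done())"
```

```text
the job is handed in; nothing more can be done
None
```

The blue-capped amber bottle stands upright and released about 3 mm from the pad's centre, and the job was handed in after about 17 s. The white-capped bottle hasn't moved; I didn't check the red-capped one in the final picture, but the arm met no unexpected contact.

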